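# Start a self-tapping screw in a soft-mounted sheet panel

## Robot

A 6-joint arm with a two-finger parallel gripper is mounted at the origin on a cart in front of the work surface, level with it; the furniture and walls round the work are solid. World frame = base frame: x ahead of the robot, y to its left, z up, the work surface at z = 0. Lengths are in mm, angles in rad, forces in N, time in s.
With the tool pointing down it reaches from about 350 to 875 mm from the base axis. Payload 4.2 kg.
Tool frame: the origin (TCP) lies on the mounting face of the last link; the fingertips stand 173 mm ahead of it and the grasp point (between the pads) lies 155 mm ahead of it; z points along the fingers, y is the line along which they close (so a half turn about z gives the same grasp; the last joint's range is limited). The gripper opens to 85 mm and grips with 20 to 120 N. Pads are 22 mm wide; open, the fingers measure 114 mm over their backs; the gripper's body (76 mm by 85 mm) begins 54 mm behind the grasp point. The pads swing forward as they close: fully open they stand 13 mm farther back than shut.
Start: joints at [-0.995, 0.385, 0.008, 0, -1.194, -0.259], TCP at [194.72, -593.872, 404.712] pointing down, gripper open.
Joint ranges: [-3.14, 3.14], [-1.21, 2.06], [-1.07, 1.41], [-3.16, 2.05], [-2.99, -0.16], [-3.1, 3.1]. Speed limits (rad/s): [2.79, 2.79, 3.14, 3.14, 3.14, 3.14].

## Interface

Orientations are given as a unit quaternion [x, y, z, w].
In Python, from bench import arm gives the robot as it stands.
- The arm moves only by the tool carry_out, never from a script. Its argument "rows" is a list of rows, each a list of 7 numbers: the shift along the tool's x, y, z as a fraction of full scale, then the turn, a rotation vector about the tool's x, y, z as a fraction of full scale, then the opening, from -1 (shut) to 1 (fully open). A call has 1 to 12 rows; each row is the pose to reach, as a shift and turn from the pose commanded when the call began, along the tool's axes at that moment, turning the shorter way round; what a row does not reach only later rows make up. Full scale, the value 1, is 20 cm for a shift and pi rad for a turn. A row lasts 1/8 s, in which the tool goes at most 62.5 mm and 10.7 degrees, less where a joint would pass 70% of its speed; a pose out of reach is approached as far as the arm can. A call with a number of a shift or a turn outside -1 to 1 is refused whole. A call with a gripper value outside its range is refused whole. The fingers move at their own pace and stop on an object; the grip force is fixed at half the most. Time passes only in rows, so rows that repeat a pose let the fingers close. It gives the time, the measured TCP pose, the force, the opening and the grip force at its end, in the units of the state.
- arm.read_state(): the state, without advancing time (a new reading comes with each control period).
- arm.get_image(name): name is "scene" or "top" or "wrist"; returns (picture, depth): 420x560x3 uint8, red, green, blue; 420x560 float32, mm along the optical axis (not along the pixel's ray), 0 where there is no reading.
- arm.calibration(name): a dict with "mtx" (3x3 intrinsics, pixels), "cam_to_world" (4x4, takes a point from camera to world coordinates). Camera axes: x right, y up, looking along -z (the intrinsics and any distortion apply to the point x, -y, -z); pixel columns grow to the right and rows downward; lengths in mm; the calibration is good to about 2 mm. A picture is of the moment at which its call begins: read the wrist's pose just before it. calibration takes no time and is no camera call; for the wrist camera it gives the pose at the moment of the call.
- arm.job_done(): hands the job in; it is judged then, once.
The state is a dict: "clock": time; "joints": joint angles; "joint_vel": joint speeds; "joint_efforts": joint torques, N m; "position": TCP position; "ee_rot": TCP orientation; "contact_force": force on the tool from outside, world axes, zero at the start; "wrist_torque": the same for the moment, N m; "gripper_width": finger opening in mm; "grasp_force": force on a finger pad.
Only numpy, scipy, OpenCV 4.12 (cv2) and the standard library are available. Lean on these libraries where they do the work, as an engineer would, in place of code of your own. Each camera call takes 0.05 s, during which the arm holds its last target. There are 200 camera calls.

## Task

Take the orange-handled socket driver off its rubber mat, fit it over the square head of the self-tapping screw standing in the blue sheet panel, and push firmly straight down while turning clockwise until the screw has cut its first thread and gone about 4.5 mm in (a little under half a turn); do not drive it home, do not let it spin in its hole without biting, and do not push so hard that the sheet is dented into its foam strips. Then stand the driver upright on its mat again and let go, leaving the tape, the wire reel and the relay where they are.

Things in the scene. Friction and masses are not known exactly. Their poses are not given: they have to be found in the camera images.
- frame: Fixed frame, 120 (x) x 150 (y) mm; origin under its centre on the worktop, z up. Carries the blue sheet panel, top 55 to 67 mm up (foam thickness differs each time). Upright steel screw at the sheet's centre, over the frame's origin: round flange 34 mm across, its upper face 14 mm above the sheet; on it a square head 16 x 16 mm, 13 mm tall, flats along the frame's x and y; then a 5 mm blunt cone.
- screw_depth (a joint): Depth (m) of the screw in the sheet: 0 at the start, grows downward, stop at 0.009. Clockwise turning (from above) takes it 10 mm deeper per full turn, but only while pushed down with more than about 10 N; with less it spins in place. Pushing alone does not move it; it stays when let go. Turning takes about 0.1 N m. The socket has up to 0.15 rad of play on the head.
- spin_slip (a joint): How far (rad, clockwise positive, 0 at the start) the screw has spun in its hole without advancing. Past 0.5 rad either way the hole is stripped.
- sheet_give (a joint): How far (m) the sheet has been pushed down into its foam strips: 0 at rest, 1 mm for each 12 N of downward push on the screw, springs back. Past 0.002 (24 N) the sheet is dented.
- driver: Hand driver, 100 mm tall, about 0.16 kg, standing upright; origin at the centre of its underside. From below: steel socket block 30 x 30 x 24 mm with a square hole 18 x 18 mm, 24 mm deep, open underneath; steel neck 18 mm thick; orange handle 28 x 28 mm from 46 to 100 mm up. All flats lie along its x and y axes. Fully on, its underside rests on the screw's flange and it stands there by itself.
- driver_mouth (a point): Centre of the driver's underside, the mouth of its socket (the same point as the driver's origin).
- tool_mat: Fixed black rubber mat, 100 x 100 x 3 mm, on which the driver stands; origin under its centre on the worktop.
- black_tape: Bystander: roll of black tape 57 mm across, 19 mm high; origin under its centre. Leave alone.
- wire_reel: Bystander: blue-flanged reel of solder wire, 55 mm across, 36 mm high; origin under its centre. Leave alone.
- blue_relay: Bystander: blue relay 12 x 29 x 26 mm; origin under its centre. Leave alone.
There are look-alikes about, which are no part of the job. Several things look just like the driver: the one meant starts nearest to the robot's base.

How it is judged (in metres and radians):
On the way, in this order (a step that is already met when the one before it is completed fails the run):
1. the driver's socket is over the screw's head (horizontal distance between driver_mouth and frame below 0.004 m and z of driver_mouth in the frame of frame below 0.0815 m and angle between the z axis of driver and the z axis of frame, either way round below 0.12 rad), for 0.1 s.
2. with the driver on it, the screw has cut at least 3 mm in (all of step 1 and value of joint screw_depth above 0.003 m), for 0.2 s.
At the end, for the whole second after the job is handed in: The screw is 3 to 6.5 mm into the sheet; the driver stands upright (within 0.1 rad), at rest and released on its mat, its centre within 45 mm of the mat's centre; tape, reel and relay are within 20 mm of where they stood (value of joint screw_depth between 0.003 and 0.0065 m and angle between driver's own z axis and vertical below 0.1 rad and horizontal distance between driver and tool_mat below 0.045 m and height (world z) of driver below 0.008 m and linear speed of driver below 0.02 m/s); the robot touches nothing.
It fails at once if the hole is stripped: the screw spun more than 0.5 rad without advancing (value of joint spin_slip above 0.5 rad or value of joint spin_slip below -0.5 rad).
It fails at once if the sheet is dented: pushed more than 2 mm (24 N) into its foam (value of joint sheet_give above 0.002 m).
It fails at once if the screw is driven home, deeper than 8 mm (value of joint screw_depth above 0.008 m).
It fails at once if the driver is tipped over or dropped askew (angle between driver's own z axis and vertical above 0.6 rad).
It fails at once if a bystander is moved more than 20 mm (distance of any of black_tape, wire_reel, blue_relay from where it was at the start of the episode above 0.02 m).
It also fails if it takes over 72 s, if anything falls off the work surface, if the arm or the gripper's body presses on something with over 40 N, if the wrist force passes 120 N, or if a joint passes its speed limit or range.

## Working session

There is one attempt and no reset: what is moved stays moved. The work goes in short steps, Python scripts to look and compute and a tool call to move; the robot and the scene stay as the last step left them, time stands still between calls to the robot, and variables do not carry over. Pictures are saved under pics/ and viewed, at most 10 in all, crops included, and the job is handed in when it is done.

Besides the shell and the picture viewer there is one more tool, called after "Call:" in YAML: its name, and indented under it one key for each argument. carry_out: Moves the arm, as the interface text tells. Its arguments: {"type":"object","properties":{"rows":{"type":"array"}},"required":["rows"]}

```bash
mkdir -p pics
cat > h.py <<'E'
import numpy as np,cv2
from bench import arm
def snap(n,f):
    c=arm.calibration(n);im,d=arm.get_image(n)
    cv2.imwrite(f'pics/{f}.png',im[:,:,::-1]);np.savez(f'pics/{f}.npz',im=im,d=d,K=c['mtx'],T=c['cam_to_world']);return im,d,c
def pts(d,K,T):
    v,u=np.mgrid[:d.shape[0],:d.shape[1]];K=np.array(K);T=np.array(T)
    x=(u-K[0,2])/K[0,0]*d;y=(v-K[1,2])/K[1,1]*d
    return np.stack([x,-y,-d],-1)@T[:3,:3].T+T[:3,3]
def ray(u,v,K,T,z):
    K=np.array(K);T=np.array(T)
    r=T[:3,:3]@np.array([(u-K[0,2])/K[0,0],-(v-K[1,2])/K[1,1],-1]);o=T[:3,3];return o+r*(z-o[2])/r[2]
E
python3 - <<'E'
from h import *
for n in('scene','top'):
    im,d,c=snap(n,n+'0');print(n,c)
s=arm.read_state();print(s)
E
```

```text
scene {'mtx': array([[430.28951024,   0.        , 275.85759729],
       [  0.        , 430.28951024, 214.05792835],
       [  0.        ,   0.        ,   1.        ]]), 'cam_to_world': array([[ 8.19646059e-01,  2.66920535e-01, -5.06886343e-01,
         1.65822730e+02],
       [-5.72616482e-01,  3.55398636e-01, -7.38784254e-01,
        -1.01414683e+03],
       [-1.70499734e-02,  8.95793078e-01,  4.44144189e-01,
         5.10113506e+02],
       [ 0.00000000e+00,  0.00000000e+00,  0.00000000e+00,
         1.00000000e+00]])}
top {'mtx': array([[437.28912408,   0.        , 277.99370969],
       [  0.        , 437.28912408, 217.60030639],
       [  0.        ,   0.        ,   1.        ]]), 'cam_to_world': array([[-1.01628810e-02,  9.85363660e-01, -1.70162200e-01,
         4.55082689e+02],
       [-9.99560034e-01, -1.47528084e-02, -2.57311647e-02,
        -3.04691439e+02],
       [-2.78649250e-02,  1.69825831e-01,  9.85080064e-01,
         1.17231453e+03],
       [ 0.00000000e+00,  0.00000000e+00,  0.00000000e+00,
         1.00000000e+00]])}
{'clock': 0.1, 'joints': array([-9.95438698e-01,  3.85496352e-01,  6.77640487e-03, -4.16263844e-04,
       -1.19398556e+00, -2.58576071e-01]), 'joint_vel': array([ 3.38979205e-05, -1.77329590e-03,  1.66452596e-03,  2.41839410e-03,
        1.05453022e-03, -8.97083103e-05]), 'joint_efforts': array([-3.34991546e-04, -3.93320274e+01,  1.88929886e+01,  4.19795126e+00,
       -2.59934561e-03,  1.30553147e-05]), 'position': array([ 194.65972828, -593.73321736,  403.72878248]), 'ee_rot': array([-1.57653452e-01,  9.87494021e-01,  9.51150195e-04, -2.09716839e-04]), 'contact_force': array([-0.53022785, -0.19842685, -0.33897831]), 'wrist_torque': array([-0.01040948,  0.00324839,  0.02585698]), 'grasp_force': 0.0, 'gripper_width': 85.56254395927398}
```

View pics/scene0.png

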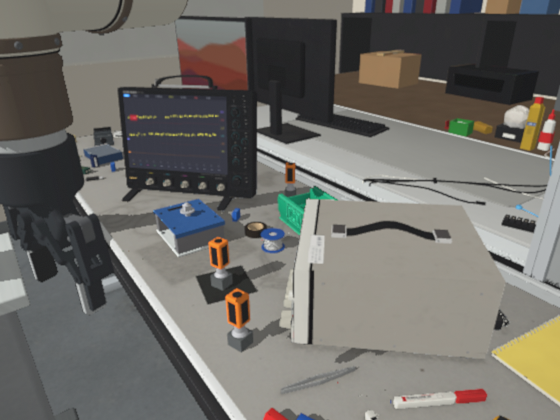

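View pics/top0.png

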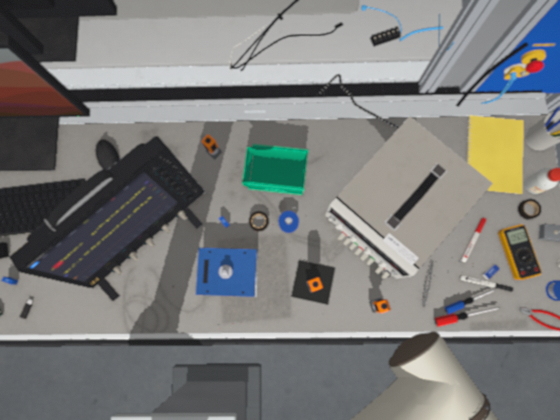

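The top view shows the frame with its screw at (227,271), the driver on the mat at (315,285), and look-alikes at (381,306) and (211,145). Next I'll turn these into metric positions.

Run:
```python
from h import *
for n in('scene','top'):
    z=np.load(f'pics/{n}0.npz');im=z['im'];P=pts(z['d'],z['K'],z['T']);hsv=cv2.cvtColor(im,cv2.COLOR_RGB2HSV)
    for nm,lo,hi in(('orange',(5,180,120),(16,255,255)),('blue',(100,150,50),(125,255,255))):
        m=cv2.inRange(hsv,lo,hi)
        k,l,st,ce=cv2.connectedComponentsWithStats(m)
        for i in range(1,k):
            if st[i,4]<40: continue
            p=P[l==i]; p=p[np.isfinite(p).all(1)]
            zz=np.percentile(p[:,2],90); t=p[p[:,2]>zz-6]
            print(n,nm,ce[i].round(),st[i,4],'med',np.median(p,0).round(),'topz',zz.round(1),'topmean',t.mean(0).round(1), np.hypot(*t.mean(0)[:2]).round(), 'rng',np.ptp(t,axis=0).round(), 'rect',np.round(cv2.minAreaRect(t[:,:2].astype(np.float32))[1:][0]),np.round(cv2.minAreaRect(t[:,:2].astype(np.float32))[2],1), np.round(cv2.minAreaRect(t[:,:2].astype(np.float32))[0],1))
z=np.load('pics/top0.npz');P=pts(z['d'],z['K'],z['T'])
for y in range(262,281,2): print([int(q) for q in P[y,218:238,2]])
print(P[300,300],P[265,205],P[275,300])
```

```text
scene orange [291. 170.] 50 med [ 843. -110.   96.] topz 100.2 topmean [ 840.7 -104.8   98.7] 847.0 rng [21. 30.  7.] rect [25. 21.] 61.2 [ 843.8 -100.7]
scene orange [218. 251.] 239 med [ 468. -377.   97.] topz 103.3 topmean [ 464.7 -387.2  112.5] 605.0 rng [325. 662. 413.] rect [731.  32.] 63.2 [ 316.2 -680.5]
scene orange [236. 305.] 366 med [ 414. -538.   95.] topz 100.5 topmean [ 417.9 -534.4  101.3] 678.0 rng [270. 502. 415.] rect [566.  34.] 60.5 [ 290.3 -759.2]
scene blue [189. 219.] 1176 med [ 498. -167.   59.] topz 59.8 topmean [ 504.3 -162.5   60.2] 530.0 rng [405. 946. 456.] rect [1015.  148.] 73.0 [ 384.8 -550.6]
scene blue [236. 215.] 66 med [ 641. -135.   17.] topz 25.8 topmean [ 645.1 -132.7   24.4] 659.0 rng [26. 24.  8.] rect [28. 11.] 44.6 [ 645.5 -131.6]
scene blue [272. 234.] 168 med [ 642. -301.   36.] topz 37.0 topmean [ 642.7 -302.    35.9] 710.0 rng [54. 52.  4.] rect [49. 51.] 53.7 [ 642.2 -302.4]
scene blue [303. 417.] 55 med [ 411. -711.   19.] topz 19.9 topmean [ 410.6 -712.1   19.1] 822.0 rng [16. 13.  4.] rect [ 9. 20.] 58.5 [ 412.4 -711.8]
top orange [
[... 1601 characters left out ...]
73, 74, 89, 86, 84, 88, 85, 85, 83, 72, 71, 71, 58, 57, 57, 58, 59, 55, 56]
[56, 71, 71, 86, 90, 89, 89, 89, 88, 84, 66, 1172, 73, 72, 59, 57, 60, 55, 55, 59]
[69, 67, 70, 83, 89, 90, 86, 89, 83, 82, 71, 71, 73, 1172, 55, 59, 59, 57, 59, 56]
[56, 69, 70, 81, 85, 81, 84, 82, 80, 81, 68, 70, 73, 55, 56, 59, 59, 57, 56, 56]
[55, 58, 67, 71, 72, 72, 73, 69, 72, 71, 72, 71, 56, 59, 56, 59, 59, 56, 57, 58]
[58, 59, 57, 60, 58, 57, 57, 58, 57, 58, 56, 58, 53, 54, 54, 58, 62, 57, 55, 56]
[57, 61, 55, 56, 57, 57, 58, 56, 57, 57, 57, 57, 56, 55, 59, 60, 58, 57, 58, 60]
[ 4.36637111e+02 -3.29775287e+02 -6.52344981e-02] [527.7308779  -87.83248023  56.82034971] [ 501.83889017 -330.94600443    2.20403137]
```

```bash
cat >> h.py <<'E'
import json,os
from scipy.spatial.transform import Rotation as R
CF='cmd.json'
def cmd():
    if os.path.exists(CF):
        c=json.load(open(CF));return np.array(c[0]),R.from_quat(c[1])
    return np.array([194.72,-593.872,404.712]),R.from_quat([-.15765,.98749,0,0])
def sent(row):
    p,r=cmd();row=np.array(row,float)
    p=p+r.apply(row[:3]*200);r=r*R.from_rotvec(row[3:6]*np.pi)
    json.dump([p.tolist(),r.as_quat().tolist()],open(CF,'w'))
def yawdeg():  # world angle of tool y axis
    y=cmd()[1].apply([0,1,0]);return np.degrees(np.arctan2(y[1],y[0]))
def plan(p,yaw):
    # yaw: world deg of tool y axis, tool z down
    y=np.array([np.cos(np.radians(yaw)),np.sin(np.radians(yaw)),0]);z=np.array([0,0,-1.]);x=np.cross(y,z)
    t=R.from_matrix(np.stack([x,y,z],1));c,r=cmd()
    print('row',(r.inv().apply(np.array(p)-c)/200).round(4),((r.inv()*t).as_rotvec()/np.pi).round(4))
def st():
    s=arm.read_state();print('t',round(s['clock'],2),'pos',s['position'].round(2),'q',s['ee_rot'].round(4),'F',s['contact_force'].round(2),'M',s['wrist_torque'].round(3),'w',round(s['gripper_width'],1),'g',round(s['grasp_force'],1),'j',s['joints'].round(3))
E
python3 - <<'E'
from h import *
c=arm.calibration('wrist');T=np.array(c['cam_to_world']);p,r=cmd()
print(c['mtx'],r.inv().apply(T[:3,3]-p),r.inv().as_matrix()@T[:3,:3],yawdeg())
plan([474,-363,400],yawdeg()); plan([509,-149,400],yawdeg())
E
```

```text
[[292.9052006    0.         285.92983876]
 [  0.         292.9052006  209.35113193]
 [  0.           0.           1.        ]] [78.77175937  0.87705218 31.78546299] [[-8.78431620e-04  9.51372977e-01  3.08040075e-01]
 [ 9.99995914e-01  1.67363707e-03 -2.31731229e-03]
 [-2.72017558e-03  3.08036781e-01 -9.51370560e-01]] 108.14113136146794
row [-1.6864  0.6622  0.0236] [0. 0. 0.]
row [-2.1859  1.6245  0.0236] [0. 0. 0.]
```

Call:
carry_out:
  rows:
    - [-0.3,0.12,0.01,0,0,0,1]
    - [-0.6,0.24,0.02,0,0,0,1]
    - [-0.85,0.33,0.02,0,0,0,1]
    - [-0.85,0.33,0.02,0,0,0,1]

```text
clock: 0.6
position: [338.3, -476.0, 400.3]
ee_rot: [-0.16, 0.987, 0.0, -0.0]
contact_force: [0.2, -0.7, -0.1]
gripper_width: 85.4
grasp_force: 0.0
```

Call:
carry_out:
  rows:
    - [-0.3,0.12,0,0,0,0,1]
    - [-0.6,0.24,0,0,0,0,1]
    - [-0.84,0.33,0,0,0,0,1]
    - [-0.84,0.33,0,0,0,0,1]
    - [-0.84,0.33,0,0,0,0,1]

```text
clock: 1.23
position: [474.4, -363.6, 400.2]
ee_rot: [-0.158, 0.988, 0.0, -0.001]
contact_force: [0.6, -0.1, 0.6]
gripper_width: 85.3
grasp_force: 0.0
```

Run:
```python
from h import *
sent([-.85,.33,.02,0,0,0]);sent([-.84,.33,0,0,0,0])
st();print(cmd()[0]);snap('wrist','w1')
```

```text
t 1.23 pos [ 474.36 -363.56  400.23] q [-1.576e-01  9.875e-01  3.000e-04 -5.000e-04] F [ 0.64 -0.06  0.62] M [-0.05   0.026 -0.022] w 85.3 g 0.0 j [-0.383  0.342 -0.069  0.    -1.162 -0.871]
[ 474.81950229 -363.19415361  400.712     ]
```

View pics/w1.png

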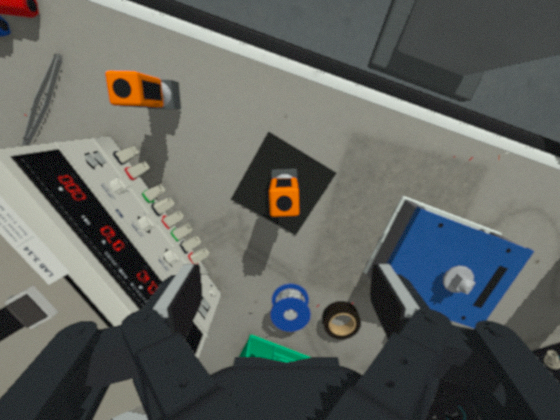

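The wrist view has the driver handle at (284,195) on the mat at (284,183), and the screw at (460,280) in the blue panel. The grey instrument is to the left. I'll rotate for a second view.

Call:
carry_out:
  rows:
    - [0,0,0,0,0,-0.05,1]
    - [0,0,0,0,0,-0.1,1]
    - [0,0,0,0,0,-0.15,1]
    - [0,0,0,0,0,-0.2,1]
    - [0,0,0,0,0,-0.25,1]
    - [0,0,0,0,0,-0.3,1]
    - [0,0,0,0,0,-0.35,1]
    - [0,0,0,0,0,-0.4,1]
    - [0,0,0,0,0,-0.44,1]
    - [0,0,0,0,0,-0.44,1]

```text
clock: 2.52
position: [473.5, -364.3, 400.8]
ee_rot: [0.75, -0.662, -0.0, 0.0]
contact_force: [-0.2, -0.0, -0.3]
gripper_width: 85.4
grasp_force: 0.0
```

Call:
carry_out:
  rows:
    - [0,0,0,0,0,-0.05,1]
    - [0,0,0,0,0,-0.1,1]
    - [0,0,0,0,0,-0.15,1]
    - [0,0,0,0,0,-0.2,1]
    - [0,0,0,0,0,-0.25,1]
    - [0,0,0,0,0,-0.3,1]
    - [0,0,0,0,0,-0.35,1]
    - [0,0,0,0,0,-0.4,1]
    - [0,0,0,0,0,-0.44,1]
    - [0,0,0,0,0,-0.44,1]

```text
clock: 3.78
position: [474.1, -363.8, 400.7]
ee_rot: [0.999, -0.032, -0.0, -0.0]
contact_force: [0.3, 0.1, 0.1]
gripper_width: 85.3
grasp_force: 0.0
```

Run:
```python
from h import *
sent([0,0,0,0,0,-.44]);sent([0,0,0,0,0,-.44])
st();print(cmd()[0],yawdeg());snap('wrist','w2')
for f in('w1','w2','top0'):
    z=np.load(f'pics/{f}.npz');im=z['im'];K,T=z['K'],z['T'];P=pts(z['d'],K,T);hsv=cv2.cvtColor(im,cv2.COLOR_RGB2HSV)
    near=(np.hypot(P[...,0]-475,P[...,1]+364)<35)
    m=near&(P[...,2]>97)&(P[...,2]<108)&((z['d']>0))
    q=P[m];r=cv2.minAreaRect(q[:,:2].astype(np.float32));print(f,'handle top z',np.median(q[:,2]),len(q),r)
    # mat
    m=((np.hypot(P[...,0]-475,P[...,1]+364)<90)&(abs(P[...,2])<9)&(hsv[...,2]<45)).astype(np.uint8)
    c=max(cv2.findContours(m,0,2)[0],key=cv2.contourArea);h=cv2.convexHull(c)[:,0]
    g=np.array([ray(u,v,K,T,3)[:2] for u,v in h],np.float32);print(' mat',cv2.minAreaRect(g))
    # blue sheet
    m=cv2.inRange(hsv,(100,150,40),(125,255,255)).astype(bool)&(np.hypot(P[...,0]-509,P[...,1]+149)<120)&(P[...,2]>45)
    q=P[m&(P[...,2]<68)]; zs=np.median(q[:,2]); 
    mm=m.astype(np.uint8);c=max(cv2.findContours(mm,0,2)[0],key=cv2.contourArea);h=cv2.convexHull(c)[:,0]
    g=np.array([ray(u,v,K,T,zs)[:2] for u,v in h],np.float32);print(' sheet',zs,cv2.minAreaRect(g))
    m=(np.hypot(P[...,0]-509,P[...,1]+149)<35)&(P[...,2]>zs+8)&(P[...,2]<120)
    q=P[m];fl=q[q[:,2]<zs+19];print(' flange',np.median(fl[:,2]),cv2.minEnclosingCircle(fl[:,:2].astype(np.float32)),'head',[np.round(a,1) for a in np.percentile(q[:,2],[90,99])],q[q[:,2]>zs+23].mean(0))
z=np.load('pics/top0.npz');P=pts(z['d'],z['K'],z['T']);P=P[z['d']>0]
for y in (-460,-440,-420): print('max z near',y,np.percentile(P[(abs(P[:,1]-y)<10)&(abs(P[:,0]-474)<40)][:,2],98))
```

```text
t 3.77 pos [ 474.12 -363.77  400.74] q [ 0.9995 -0.0323 -0.     -0.    ] F [0.29 0.15 0.07] M [-0.025  0.051 -0.041] w 85.3 g 0.0 j [-0.384  0.341 -0.068 -0.    -1.161  1.89 ]
[ 474.81950229 -363.19415361  400.712     ] -93.45886863853208
w1 handle top z 102.95418918376538 819 ((475.489990234375, -364.54486083984375), (28.284992218017578, 28.143409729003906), 19.52284812927246)
 mat ((483.02825927734375, -364.3531494140625), (95.99166107177734, 97.29751586914062), 77.05587005615234)
 sheet 58.98200972624096 ((508.500244140625, -144.56341552734375), (153.08348083496094, 117.85663604736328), 87.58853149414062)
 flange 72.99414067381849 ((510.11151123046875, -142.67831420898438), 17.21031379699707) head [np.float64(88.8), np.float64(91.4)] [ 508.61810897 -144.31143061   87.16222695]
w2 handle top z 102.99509137978052 832 ((475.5433654785156, -363.7690734863281), (28.481172561645508, 27.94790267944336), 20.953636169433594)
 mat ((483.9654541015625, -364.18865966796875), (95.64171600341797, 96.38487243652344), 77.30168151855469)
 sheet 59.03652316700308 ((509.8872375488281, -143.887664794
[... 188 characters left out ...]
.7)] [ 510.0787361  -143.21009279   87.2581635 ]
top0 handle top z 101.78697814047803 130 ((476.2847595214844, -363.0520324707031), (27.4560546875, 27.74912452697754), 21.178525924682617)
 mat ((513.5323486328125, -360.89312744140625), (35.772769927978516, 39.32563400268555), 15.151405334472656)
 sheet 57.89902460945382 ((511.2605285644531, -142.14108276367188), (143.78248596191406, 115.47663879394531), 87.4853286743164)
 flange 71.59483228258989 ((510.6761474609375, -140.16024780273438), 16.94727897644043) head [np.float64(88.9), np.float64(91.6)] [ 510.57670536 -141.07817861   86.54334004]
max z near -460 2.7949012418679553
max z near -440 3.23659312819542
max z near -420 5.750480279825999
```

View pics/w2.png

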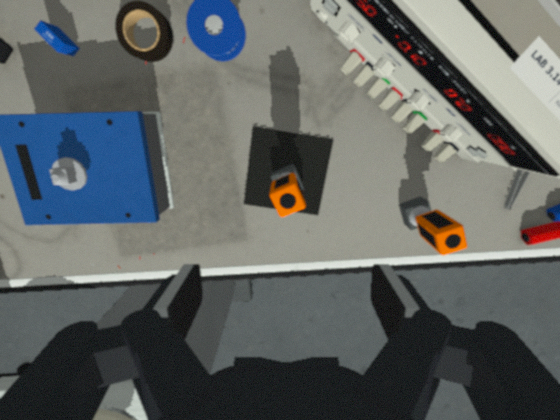

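Both wrist views agree. Driver top centre is about (475.5,-364.1,103) with flats at about 20.3°. The mat centre is about (483.5,-364.3), and the screw is near (509.3,-143.8) with the flange at 73 mm and flats at about -2.3°. Next is the grasp.

Run:
```python
from h import *
plan([476.1,-363.6,235],-69.7)
```

```text
row [0.0065 0.0016 0.8286] [-0.    -0.    -0.132]
```

Call:
carry_out:
  rows:
    - [0.0065,0.0015,0.1,0,0,-0.05,1]
    - [0.0065,0.0015,0.25,0,0,-0.1,1]
    - [0.0065,0.0015,0.4,0,0,-0.132,1]
    - [0.0065,0.0015,0.55,0,0,-0.132,1]
    - [0.0065,0.0015,0.7,0,0,-0.132,1]
    - [0.0065,0.0015,0.8,0,0,-0.132,1]
    - [0.0065,0.0015,0.83,0,0,-0.132,1]
    - [0.0065,0.0015,0.83,0,0,-0.132,1]
    - [0.0065,0.0015,0.83,0,0,-0.132,1]

```text
clock: 4.95
position: [476.4, -363.8, 235.8]
ee_rot: [0.984, 0.176, 0.001, 0.001]
contact_force: [0.1, -0.7, 0.2]
gripper_width: 85.3
grasp_force: 0.0
```

Run:
```python
from h import *
sent([.0065,.0015,.83,0,0,-.132])
st();print(cmd()[0],yawdeg())
im,d,c=snap('wrist','w3');P=pts(d,c['mtx'],c['cam_to_world'])
hsv=cv2.cvtColor(im,cv2.COLOR_RGB2HSV)
q=P[(np.hypot(P[...,0]-475,P[...,1]+364)<35)&(P[...,2]>97)&(P[...,2]<108)&(d>0)];print(np.median(q[:,2]),cv2.minAreaRect(q[:,:2].astype(np.float32)))
```

```text
t 4.95 pos [ 476.39 -363.78  235.85] q [9.844e-01 1.760e-01 9.000e-04 7.000e-04] F [ 0.07 -0.73  0.23] M [ 0.096 -0.027 -0.018] w 85.3 g 0.0 j [-0.382  0.508 -0.263  0.    -0.797  2.307]
[ 476.09903457 -363.5720387   234.712     ] -69.69886863853208
102.88990352539113 ((475.7843017578125, -363.8744812011719), (28.809661865234375, 28.1328182220459), 20.59986114501953)
```

Call:
carry_out:
  rows:
    - [0,0,0,0,0,0,-1]
    - [0,0,0,0,0,0,-1]
    - [0,0,0,0,0,0,-1]
    - [0,0,0,0,0,0,-1]
    - [0,0,0,0,0,0,-1]
    - [0,0,0,0,0,0,-1]
    - [0,0,0,0,0,0,-1]
    - [0,0,0,0,0,0,-1]

```text
clock: 6.0
position: [476.1, -363.5, 234.9]
ee_rot: [0.984, 0.176, 0.0, 0.0]
contact_force: [0.4, 1.4, 2.4]
gripper_width: 27.4
grasp_force: 60.6
```

Run:
```python
from h import *
st()
```

```text
t 6.0 pos [ 476.09 -363.53  234.92] q [9.843e-01 1.764e-01 1.000e-04 1.000e-04] F [0.41 1.36 2.42] M [0.383 0.157 0.042] w 27.4 g 60.6 j [-0.382  0.509 -0.264  0.    -0.797  2.307]
```

Call:
carry_out:
  rows:
    - [0,0,-0.05,0,0,0,-1]
    - [0,0,-0.2,0,0,0,-1]
    - [0,0,-0.4,0,0,0,-1]
    - [0,0,-0.6,0,0,0,-1]
    - [0,0,-0.8,0,0,0,-1]
    - [0,0,-0.8,0,0,0,-1]

```text
clock: 6.75
position: [476.3, -363.8, 398.9]
ee_rot: [0.984, 0.176, 0.003, 0.003]
contact_force: [0.4, -0.7, -1.7]
gripper_width: 27.5
grasp_force: 60.2
```

Run:
```python
from h import *
sent([0,0,-.8,0,0,0]);st()
plan([450,-146,394.7],-92.35)
```

```text
t 6.75 pos [ 476.35 -363.82  398.9 ] q [0.9843 0.1765 0.0033 0.0026] F [ 0.45 -0.66 -1.67] M [ 0.037 -0.006  0.028] w 27.5 g 60.2 j [-3.820e-01  3.440e-01 -7.000e-02  1.000e-03 -1.149e+00  2.307e+00]
row [ 2.5500e-01 -1.0656e+00  1.0000e-04] [-0.     -0.      0.1258]
```

Call:
carry_out:
  rows:
    - [0.06,-0.25,0,0,0,0.05,-1]
    - [0.12,-0.5,0,0,0,0.1,-1]
    - [0.19,-0.75,0,0,0,0.126,-1]
    - [0.25,-1.0,0,0,0,0.126,-1]
    - [0.25,-1.0,0,0,0,0.126,-1]
    - [0.25,-1.0,0,0,0,0.126,-1]

```text
clock: 7.5
position: [453.4, -158.5, 394.2]
ee_rot: [1.0, -0.02, -0.001, -0.0]
contact_force: [0.1, 0.3, -1.2]
gripper_width: 27.5
grasp_force: 60.5
```

```bash
cat > sc.py <<'E'
from h import *
import sys
def screw(f):
    z=np.load(f'pics/{f}.npz');im=z['im'];K,T=z['K'],z['T'];P=pts(z['d'],K,T);hsv=cv2.cvtColor(im,cv2.COLOR_RGB2HSV)
    D=np.hypot(P[...,0]-509.3,P[...,1]+144);ok=z['d']>0
    m=ok&cv2.inRange(hsv,(100,150,40),(125,255,255)).astype(bool)&(D<110)&(abs(P[...,2]-59)<5);zs=np.median(P[m][:,2])
    q=P[ok&(D<30)&(P[...,2]>zs+8)&(P[...,2]<zs+40)]
    fl=q[q[:,2]<zs+18];top=q[(q[:,2]>zs+25)]
    # head flat top ring at zs+27
    hd=q[(abs(q[:,2]-zs-27)<1.5)]
    print(f,'sheet',zs.round(2),'flange z',np.median(fl[:,2]).round(2),'circ',cv2.minEnclosingCircle(fl[:,:2].astype(np.float32)))
    for nm,s in(('head',hd),('top',top)):
        if len(s)>4: print(' ',nm,len(s),cv2.minAreaRect(s[:,:2].astype(np.float32)),s.mean(0).round(2))
    c=max(cv2.findContours(m.astype(np.uint8),0,2)[0],key=cv2.contourArea);h=cv2.convexHull(c)[:,0]
    print('  sheet',cv2.minAreaRect(np.array([ray(u,v,K,T,zs)[:2] for u,v in h],np.float32)))
E
python3 - <<'E'
from sc import *
sent([.25,-1,0,0,0,.126]);st();print(cmd()[0],yawdeg())
snap('wrist','w4')
for f in('w1','w2','w4'):screw(f)
E
```

```text
t 7.5 pos [ 453.4  -158.48  394.17] q [ 9.998e-01 -2.040e-02 -5.000e-04 -1.000e-04] F [ 0.11  0.28 -1.22] M [-0.039 -0.01   0.031] w 27.5 g 60.5 j [ 0.003  0.146 -0.351 -0.    -1.075  1.527]
[ 453.60230455 -158.64791338  394.712     ] -92.37886863853208
w1 sheet 58.99 flange z 72.96 circ ((510.11151123046875, -142.67831420898438), 17.21031379699707)
  head 93 ((509.8349304199219, -141.82521057128906), (16.02399253845215, 16.07628059387207), 87.88705444335938) [ 508.57 -144.58   85.92]
  top 197 ((509.689208984375, -142.0480194091797), (16.109590530395508, 16.49850082397461), 84.31566619873047) [ 508.79 -143.93   87.69]
  sheet ((508.5234680175781, -143.87330627441406), (151.68331909179688, 117.85017395019531), 87.58497619628906)
w2 sheet 59.05 flange z 73.0 circ ((509.9229431152344, -140.908203125), 17.204566955566406)
  head 131 ((509.6666259765625, -140.64923095703125), (16.874418258666992, 15.965761184692383), 87.97501373291016) [ 509.96 -143.23   86.01]
  top 277 ((509.6666259765625, -140.64923095703125), (16.874418258666992, 15.965761184692383), 87.97501373291016) [ 509.88 -142.84   87.76]
  sheet ((509.9320983886719, -142.82608032226562), (150.90231323242188, 117.84315490722656), 87.70658111572266)
w4 sheet 58.95 flange z 72.87 circ ((509.44580078125, -140.4575958251953), 16.881338119506836)
  head 128 ((509.36663818359375, -140.3975067138672), (15.015388488769531, 14.768147468566895), 86.86306762695312) [ 509.7  -140.22   86.14]
  top 290 ((509.6595458984375, -140.3860626220703), (15.070579528808594, 15.43218994140625), 86.37034606933594) [ 509.6  -140.58   88.01]
  sheet ((509.87091064453125, -141.02078247070312), (147.25970458984375, 117.01316833496094), 87.60852813720703)
```

View pics/w4.png

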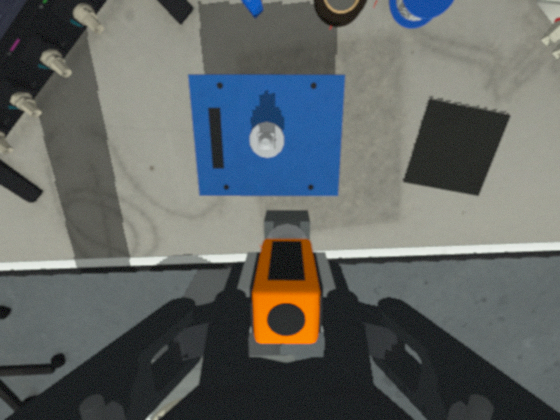

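The screw is at (267,140) in the wrist view, the driver is held straight, and the mat is at (455,145). I'll take a mirrored pair of views beside the screw to cancel camera bias.

Run:
```python
from h import *
plan([510,-200,394.7],-92.379)
```

```text
row [2.903e-01 1.949e-01 1.000e-04] [-0.  0.  0.]
```

Call:
carry_out:
  rows:
    - [0.15,0.1,0,0,0,0,-1]
    - [0.29,0.195,0,0,0,0,-1]
    - [0.29,0.195,0,0,0,0,-1]
    - [0.29,0.195,0,0,0,0,-1]

```text
clock: 8.05
position: [509.4, -200.9, 393.8]
ee_rot: [1.0, -0.022, -0.001, -0.0]
contact_force: [-1.0, -0.1, -1.5]
gripper_width: 27.7
grasp_force: 60.3
```

Run:
```python
from sc import *
sent([.29,.195,0,0,0,0]);st();print(cmd()[0],yawdeg())
snap('wrist','w5');screw('w5')
```

```text
t 8.05 pos [ 509.44 -200.87  393.77] q [ 9.998e-01 -2.170e-02 -1.100e-03 -2.000e-04] F [-1.   -0.08 -1.45] M [-0.028 -0.002  0.066] w 27.7 g 60.3 j [-0.08   0.262 -0.2   -0.    -1.111  1.607]
[ 509.93354118 -200.02171885  394.712     ] -92.37886863853208
w5 sheet 59.01 flange z 72.96 circ ((509.4132995605469, -140.5341339111328), 16.94614601135254)
  head 133 ((509.6503601074219, -140.54542541503906), (15.901568412780762, 15.879368782043457), 87.56814575195312) [ 510.46 -141.26   86.18]
  top 262 ((509.64947509765625, -140.56617736816406), (15.943068504333496, 15.879368782043457), 87.56814575195312) [ 510.32 -141.22   87.81]
  sheet ((510.110107421875, -141.00657653808594), (147.244140625, 117.06160736083984), 87.48722076416016)
```

Call:
carry_out:
  rows:
    - [0,0,0,0,0,0.055,-1]
    - [0,0,0,0,0,0.11,-1]
    - [0,0,0,0,0,0.165,-1]
    - [0,0,0,0,0,0.22,-1]
    - [0,0,0,0,0,0.275,-1]
    - [0,0,0,0,0,0.33,-1]
    - [0,0,0,0,0,0.385,-1]
    - [0,0,0,0,0,0.44,-1]
    - [0,0,0,0,0,0.5,-1]
    - [0,0,0,0,0,0.5,-1]

```text
clock: 9.35
position: [509.2, -199.8, 395.0]
ee_rot: [-0.693, 0.721, -0.0, 0.0]
contact_force: [-0.6, -0.3, -1.8]
gripper_width: 27.2
grasp_force: 60.5
```

Call:
carry_out:
  rows:
    - [0,0,0,0,0,0.055,-1]
    - [0,0,0,0,0,0.11,-1]
    - [0,0,0,0,0,0.165,-1]
    - [0,0,0,0,0,0.22,-1]
    - [0,0,0,0,0,0.275,-1]
    - [0,0,0,0,0,0.33,-1]
    - [0,0,0,0,0,0.385,-1]
    - [0,0,0,0,0,0.44,-1]
    - [0,0,0,0,0,0.5,-1]
    - [0,0,0,0,0,0.5,-1]
    - [0,0,0,0,0,0.5,-1]

```text
clock: 10.72
position: [509.7, -199.9, 394.8]
ee_rot: [0.019, 1.0, 0.0, 0.0]
contact_force: [-0.7, 0.1, -0.7]
gripper_width: 27.8
grasp_force: 60.5
```

Run:
```python
from sc import *
sent([0,0,0,0,0,.5]);sent([0,0,0,0,0,.5]);st();print(cmd()[0],yawdeg())
im,d,c=snap('wrist','w6');screw('w6')
for f in('w5','w6'):
    z=np.load(f'pics/{f}.npz');P=pts(z['d'],z['K'],z['T']);q=P[(np.hypot(P[...,0]-510,P[...,1]+200)<30)&(z['d']>0)&(P[...,2]>240)&(cv2.cvtColor(z['im'],cv2.COLOR_RGB2HSV)[...,1]>180)]
    q=q[q[:,2]>np.percentile(q[:,2],98)-3];r=cv2.minAreaRect(q[:,:2].astype(np.float32));print(f,'handle top',len(q),np.median(q[:,2]),r)
```

```text
t 10.72 pos [ 509.68 -199.9   394.78] q [0.0187 0.9998 0.     0.    ] F [-0.69  0.11 -0.71] M [ 0.004 -0.01   0.027] w 27.8 g 60.5 j [-0.078  0.261 -0.199 -0.    -1.111 -1.531]
[ 509.93354118 -200.02171885  394.712     ] 87.62113136146795
w6 sheet 58.91 flange z 72.9 circ ((509.5196533203125, -141.5376739501953), 16.95850944519043)
  head 117 ((509.2400207519531, -141.54713439941406), (15.90299129486084, 15.896380424499512), 87.9014663696289) [ 508.29 -142.42   86.02]
  top 251 ((509.2400207519531, -141.54713439941406), (15.90299129486084, 15.896380424499512), 87.9014663696289) [ 508.47 -142.11   87.77]
  sheet ((509.41015625, -141.0658416748047), (147.45465087890625, 117.55738067626953), 87.79476165771484)
w5 handle top 2604 261.7492357313832 ((508.7677307128906, -194.57310485839844), (37.540802001953125, 28.555601119995117), 87.86885070800781)
w6 handle top 2622 262.7159246625571 ((508.826416015625, -206.26141357421875), (44.00223922729492, 29.314743041992188), 79.30400848388672)
```

Run:
```python
from h import *
for f,c in(('w4',(453.6,-158.65)),('w5',(509.9,-200.0)),('w6',(509.9,-200.0))):
    z=np.load(f'pics/{f}.npz');P=pts(z['d'],z['K'],z['T']);h=cv2.cvtColor(z['im'],cv2.COLOR_RGB2HSV)
    T=z['T'];m=(h[...,1]>170)&(h[...,0]<18)&(np.hypot(P[...,0]-c[0],P[...,1]-c[1])<24)&(P[...,2]>240)
    q=P[m];print(f,len(q),np.percentile(q[:,2],[5,50,95,99]).round(1))
    zt=np.median(q[q[:,2]>np.percentile(q[:,2],95)-3][:,2])
    t=q[abs(q[:,2]-zt)<2];print(zt.round(2),cv2.minAreaRect(t[:,:2].astype(np.float32)),t[:,:2].min(0).round(2),t[:,:2].max(0).round(2))
```

```text
w4 3765 [246.8 261.7 263.1 263.5]
262.12 ((452.6296691894531, -157.36224365234375), (27.700031280517578, 28.736841201782227), 87.66676330566406) [ 438.22 -171.51] [ 467.24 -143.22]
w5 3759 [246.5 261.4 262.7 263.1]
261.73 ((508.5807189941406, -199.5995635986328), (27.55436897277832, 28.555601119995117), 87.86885070800781) [ 493.89 -213.74] [ 522.89 -185.6 ]
w6 3698 [246.4 262.3 263.6 264.1]
262.7 ((510.0429382324219, -199.32179260253906), (27.484600067138672, 27.851215362548828), 87.26637268066406) [ 495.87 -213.16] [ 524.23 -185.33]
```

Call:
carry_out:
  rows:
    - [0,0,0,0,0,-0.055,-1]
    - [0,0,0,0,0,-0.11,-1]
    - [0,0,0,0,0,-0.165,-1]
    - [0,0,0,0,0,-0.22,-1]
    - [0,0,0,0,0,-0.275,-1]
    - [0,0,0,0,0,-0.33,-1]
    - [0,0,0,0,0,-0.385,-1]
    - [0,0,0,0,0,-0.44,-1]
    - [0,0,0,0,0,-0.5,-1]
    - [0,0,0,0,0,-0.5,-1]

```text
clock: 12.02
position: [509.8, -200.0, 394.7]
ee_rot: [-0.692, 0.722, 0.0, -0.0]
contact_force: [0.2, 0.3, -1.9]
gripper_width: 27.3
grasp_force: 60.5
```

Call:
carry_out:
  rows:
    - [0,0,0,0,0,-0.055,-1]
    - [0,0,0,0,0,-0.11,-1]
    - [0,0,0,0,0,-0.165,-1]
    - [0,0,0,0,0,-0.22,-1]
    - [0,0,0,0,0,-0.275,-1]
    - [0,0,0,0,0,-0.33,-1]
    - [0,0,0,0,0,-0.385,-1]
    - [0,0,0,0,0,-0.44,-1]
    - [0,0,0,0,0,-0.5,-1]
    - [0,0,0,0,0,-0.5,-1]

```text
clock: 13.28
position: [509.9, -200.0, 394.7]
ee_rot: [1.0, -0.023, -0.0, -0.0]
contact_force: [0.1, 0.4, -1.1]
gripper_width: 27.3
grasp_force: 60.5
```

Run:
```python
from h import *
sent([0,0,0,0,0,-.5]);sent([0,0,0,0,0,-.5]);st();print(cmd()[0],yawdeg())
plan([510.2,-141.2,335],-92.25)
```

```text
t 13.28 pos [ 509.85 -199.97  394.71] q [ 0.9997 -0.0225 -0.     -0.    ] F [ 0.09  0.37 -1.12] M [ 0.003  0.018 -0.043] w 27.3 g 60.5 j [-0.078  0.261 -0.199 -0.    -1.111  1.603]
[ 509.93354118 -200.02171885  394.712     ] -92.37886863853207
row [-0.0109 -0.2939  0.2986] [-0.      0.     -0.0007]
```

Call:
carry_out:
  rows:
    - [-0.005,-0.15,0,0,0,-0.0007,-1]
    - [-0.011,-0.294,0,0,0,-0.0007,-1]
    - [-0.011,-0.294,0.1,0,0,-0.0007,-1]
    - [-0.011,-0.294,0.2,0,0,-0.0007,-1]
    - [-0.011,-0.294,0.3,0,0,-0.0007,-1]
    - [-0.011,-0.294,0.3,0,0,-0.0007,-1]
    - [-0.011,-0.294,0.3,0,0,-0.0007,-1]
    - [-0.011,-0.294,0.3,0,0,-0.0007,-1]

```text
clock: 14.28
position: [510.4, -141.2, 335.8]
ee_rot: [1.0, -0.02, 0.001, 0.0]
contact_force: [-0.8, -0.3, -2.1]
gripper_width: 27.2
grasp_force: 60.5
```

Run:
```python
from h import *
sent([-.011,-.294,.3,0,0,-.0007]);st();print(cmd()[0],yawdeg())
snap('wrist','w7');im,d,c=snap('scene','s7')
cv2.imwrite('pics/s7c.png',cv2.resize(im[140:300,110:310,::-1],None,fx=4,fy=4,interpolation=2)[:600])
```

```text
t 14.28 pos [ 510.41 -141.18  335.8 ] q [ 9.998e-01 -2.000e-02  1.100e-03  1.000e-04] F [-0.84 -0.27 -2.11] M [0.014 0.035 0.021] w 27.2 g 60.5 j [ 0.037  0.286 -0.326  0.    -0.956  1.494]
[ 510.17605829 -141.18107656  334.712     ] -92.25286863853206
```

View pics/w7.png

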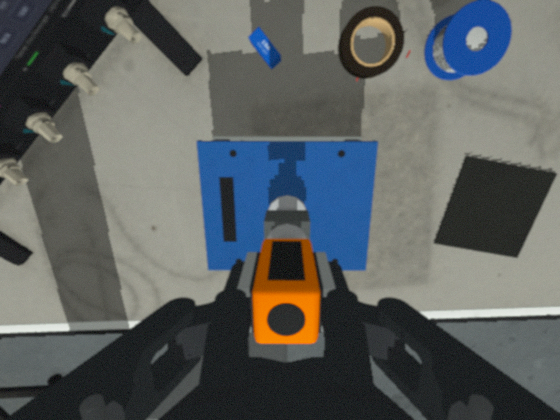

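View pics/s7c.png

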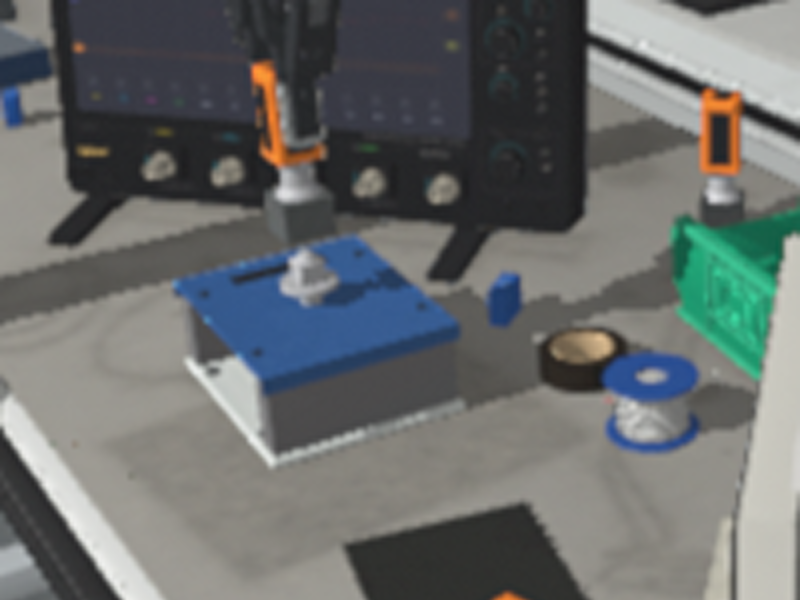

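The socket sits directly above the screw in both views: (288,215) against (287,205) in the wrist view, and (300,215) above (305,275) in the scene crop. I'll descend in small steps.

Call:
carry_out:
  rows:
    - [0,0,0.03,0,0,0,-1]
    - [0,0,0.05,0,0,0,-1]
    - [0,0,0.06,0,0,0,-1]
    - [0,0,0.07,0,0,0,-1]
    - [0,0,0.07,0,0,0,-1]
    - [0,0,0.07,0,0,0,-1]

```text
clock: 15.12
position: [510.2, -141.1, 320.8]
ee_rot: [1.0, -0.02, 0.0, 0.0]
contact_force: [0.0, 0.0, -1.7]
gripper_width: 27.5
grasp_force: 60.5
```

Call:
carry_out:
  rows:
    - [0,0,0.005,0,0,0,-1]
    - [0,0,0.01,0,0,0,-1]
    - [0,0,0.015,0,0,0,-1]
    - [0,0,0.015,0,0,0,-1]

```text
clock: 15.62
position: [510.1, -141.1, 317.6]
ee_rot: [1.0, -0.02, -0.0, 0.0]
contact_force: [0.4, 0.1, -1.4]
gripper_width: 27.2
grasp_force: 60.5
```

Call:
carry_out:
  rows:
    - [0,0,0.005,0,0,0,-1]
    - [0,0,0.01,0,0,0,-1]
    - [0,0,0.01,0,0,0,-1]

```text
clock: 16.0
position: [510.1, -141.1, 315.6]
ee_rot: [1.0, -0.02, -0.0, 0.0]
contact_force: [-0.0, 0.8, -2.1]
gripper_width: 27.4
grasp_force: 60.5
```

Call:
carry_out:
  rows:
    - [0,0,0.005,0,0,0,-1]
    - [0,0,0.01,0,0,0,-1]
    - [0,0,0.015,0,0,0,-1]
    - [0,0,0.015,0,0,0,-1]

```text
clock: 16.5
position: [510.1, -141.1, 312.6]
ee_rot: [1.0, -0.02, -0.0, -0.0]
contact_force: [0.2, 0.7, -1.1]
gripper_width: 27.3
grasp_force: 60.5
```

Call:
carry_out:
  rows:
    - [0,0,0.01,0,0,0,-1]
    - [0,0,0.02,0,0,0,-1]
    - [0,0,0.03,0,0,0,-1]
    - [0,0,0.03,0,0,0,-1]

```text
clock: 17.0
position: [510.0, -141.1, 306.5]
ee_rot: [1.0, -0.02, -0.0, 0.0]
contact_force: [-0.3, -0.7, -0.7]
gripper_width: 27.2
grasp_force: 60.5
```

Call:
carry_out:
  rows:
    - [0,0,0.003,0,0,0,-1]
    - [0,0,0.006,0,0,0,-1]
    - [0,0,0.006,0,0,0,-1]

```text
clock: 17.38
position: [510.1, -141.1, 305.5]
ee_rot: [1.0, -0.02, -0.0, -0.0]
contact_force: [0.1, 0.6, -1.4]
gripper_width: 27.3
grasp_force: 60.5
```

Call:
carry_out:
  rows:
    - [0,0,0.002,0,0,0,-1]
    - [0,0,0.003,0,0,0,-1]
    - [0,0,0.003,0,0,0,-1]

```text
clock: 17.75
position: [510.1, -141.1, 304.9]
ee_rot: [1.0, -0.02, -0.0, -0.0]
contact_force: [-0.7, -0.7, -1.6]
gripper_width: 27.1
grasp_force: 60.5
```

Call:
carry_out:
  rows:
    - [0,0,0.002,0,0,0,-1]
    - [0,0,0.003,0,0,0,-1]
    - [0,0,0.003,0,0,0,-1]

```text
clock: 18.12
position: [510.1, -141.1, 304.6]
ee_rot: [1.0, -0.02, 0.0, 0.0]
contact_force: [-0.3, -0.8, 1.0]
gripper_width: 27.3
grasp_force: 60.8
```

Call:
carry_out:
  rows:
    - [0,0,0.002,0,0,0,-1]
    - [0,0,0.003,0,0,0,-1]
    - [0,0,0.003,0,0,0,-1]

```text
clock: 18.5
position: [510.2, -141.1, 304.1]
ee_rot: [1.0, -0.019, 0.0, 0.0]
contact_force: [-2.5, 0.3, 4.1]
gripper_width: 27.5
grasp_force: 61.2
```

Call:
carry_out:
  rows:
    - [0,0,0.002,0,0,0,-1]
    - [0,0,0.003,0,0,0,-1]
    - [0,0,0.003,0,0,0,-1]

```text
clock: 18.88
position: [510.2, -141.1, 303.9]
ee_rot: [1.0, -0.019, 0.0, 0.0]
contact_force: [-1.2, 1.8, 6.7]
gripper_width: 27.6
grasp_force: 61.6
```

Call:
carry_out:
  rows:
    - [0,0,0.002,0,0,0,-1]
    - [0,0,0.002,0,0,0,-1]
    - [0,0,0.002,0,0,0,-1]

```text
clock: 19.25
position: [510.2, -141.1, 303.8]
ee_rot: [1.0, -0.019, 0.0, 0.0]
contact_force: [-2.7, 0.9, 8.2]
gripper_width: 27.5
grasp_force: 61.8
```

Call:
carry_out:
  rows:
    - [0,0,0.003,0,0,0,-1]
    - [0,0,0.006,0,0,0,-1]
    - [0,0,0.007,0,0,0,-1]
    - [0,0,0.007,0,0,0,-1]

```text
clock: 19.75
position: [510.2, -141.1, 303.3]
ee_rot: [1.0, -0.019, 0.001, 0.0]
contact_force: [-3.6, 1.9, 12.5]
gripper_width: 27.3
grasp_force: 62.4
```

Run:
```python
from h import *
for v in(.07,.015,.01,.015,.03,.006,.003,.003,.003,.003,.002,.007):sent([0,0,v,0,0,0])
print(cmd()[0]);st()
```

```text
[ 510.17605829 -141.18107656  301.312     ]
t 19.75 pos [ 510.23 -141.09  303.28] q [ 9.998e-01 -1.920e-02  6.000e-04  3.000e-04] F [-3.61  1.91 12.48] M [ 0.895  1.394 -0.063] w 27.3 g 62.4 j [ 3.700e-02  3.230e-01 -3.680e-01  1.000e-03 -8.790e-01  1.495e+00]
```

Call:
carry_out:
  rows:
    - [0,0,0.002,0,0,0.01,-1]
    - [0,0,0.002,0,0,0.025,-1]
    - [0,0,0.002,0,0,0.04,-1]
    - [0,0,0.002,0,0,0.055,-1]
    - [0,0,0.002,0,0,0.07,-1]
    - [0,0,0.002,0,0,0.07,-1]

```text
clock: 20.5
position: [510.3, -141.2, 303.1]
ee_rot: [0.992, -0.129, 0.001, 0.0]
contact_force: [-3.3, 2.1, 13.7]
gripper_width: 27.8
grasp_force: 62.3
```

Run:
```python
from h import *
sent([0,0,.002,0,0,.07]);print(cmd()[0],yawdeg());st()
```

```text
[ 510.17605829 -141.18107656  300.912     ] -104.85286863853207
t 20.5 pos [ 510.31 -141.18  303.05] q [ 9.917e-01 -1.287e-01  8.000e-04  4.000e-04] F [-3.3   2.12 13.7 ] M [0.683 1.369 0.018] w 27.8 g 62.3 j [ 3.700e-02  3.230e-01 -3.680e-01  1.000e-03 -8.780e-01  1.275e+00]
```

Call:
carry_out:
  rows:
    - [0,0,0.0005,0,0,0.015,-1]
    - [0,0,0.001,0,0,0.03,-1]
    - [0,0,0.0015,0,0,0.045,-1]
    - [0,0,0.002,0,0,0.06,-1]
    - [0,0,0.0025,0,0,0.08,-1]
    - [0,0,0.003,0,0,0.1,-1]
    - [0,0,0.003,0,0,0.1,-1]

```text
clock: 21.38
position: [510.4, -141.3, 302.5]
ee_rot: [0.959, -0.282, 0.001, 0.0]
contact_force: [-4.6, 1.4, 13.0]
gripper_width: 27.6
grasp_force: 62.3
```

Run:
```python
from h import *
sent([0,0,.003,0,0,.1]);print(cmd()[0],yawdeg());st()
```

```text
[ 510.17605829 -141.18107656  300.312     ] -122.85286863853206
t 21.38 pos [ 510.36 -141.33  302.52] q [ 9.593e-01 -2.823e-01  1.000e-03  4.000e-04] F [-4.55  1.39 13.05] M [ 0.402  1.379 -0.003] w 27.6 g 62.3 j [ 0.037  0.324 -0.369  0.002 -0.876  0.96 ]
```

Call:
carry_out:
  rows:
    - [0,0,0.0005,0,0,0.02,-1]
    - [0,0,0.001,0,0,0.04,-1]
    - [0,0,0.002,0,0,0.06,-1]
    - [0,0,0.0025,0,0,0.08,-1]
    - [0,0,0.003,0,0,0.1,-1]
    - [0,0,0.0035,0,0,0.12,-1]
    - [0,0,0.004,0,0,0.14,-1]
    - [0,0,0.0045,0,0,0.16,-1]
    - [0,0,0.005,0,0,0.18,-1]
    - [0,0,0.0058,0,0,0.2,-1]
    - [0,0,0.0058,0,0,0.2,-1]

```text
clock: 22.75
position: [510.4, -141.6, 301.5]
ee_rot: [0.825, -0.565, 0.001, 0.0]
contact_force: [-4.2, -1.5, 14.8]
gripper_width: 27.5
grasp_force: 62.4
```

Run:
```python
from h import *
sent([0,0,.0058,0,0,.2]);print(cmd()[0],yawdeg());st()
```

```text
[ 510.17605829 -141.18107656  299.152     ] -158.85286863853207
t 22.75 pos [ 510.36 -141.6   301.48] q [ 8.252e-01 -5.648e-01  1.200e-03  4.000e-04] F [-4.2  -1.49 14.79] M [-0.113  1.4    0.021] w 27.5 g 62.4 j [ 0.036  0.326 -0.37   0.003 -0.874  0.332]
```

Call:
carry_out:
  rows:
    - [0,0,0.0005,0,0,0.02,-1]
    - [0,0,0.001,0,0,0.04,-1]
    - [0,0,0.0015,0,0,0.06,-1]
    - [0,0,0.002,0,0,0.08,-1]
    - [0,0,0.0025,0,0,0.1,-1]
    - [0,0,0.003,0,0,0.12,-1]
    - [0,0,0.0035,0,0,0.14,-1]
    - [0,0,0.004,0,0,0.16,-1]
    - [0,0,0.0045,0,0,0.18,-1]
    - [0,0,0.005,0,0,0.2,-1]
    - [0,0,0.005,0,0,0.2,-1]

```text
clock: 24.12
position: [510.2, -141.8, 300.4]
ee_rot: [-0.61, 0.792, -0.001, -0.0]
contact_force: [-5.0, -0.9, 13.5]
gripper_width: 27.8
grasp_force: 62.4
```

Run:
```python
from h import *
sent([0,0,.005,0,0,.2]);print(cmd()[0],yawdeg());st()
```

```text
[ 510.17605829 -141.18107656  298.152     ] 165.14713136146796
t 24.12 pos [ 510.2  -141.79  300.45] q [-6.103e-01  7.922e-01 -1.200e-03 -4.000e-04] F [-5.   -0.87 13.54] M [-0.474  1.535 -0.078] w 27.8 g 62.4 j [ 0.036  0.327 -0.372  0.003 -0.872 -0.296]
```

Call:
carry_out:
  rows:
    - [0,0,0.0005,0,0,0.02,-1]
    - [0,0,0.001,0,0,0.04,-1]
    - [0,0,0.002,0,0,0.06,-1]
    - [0,0,0.0025,0,0,0.08,-1]
    - [0,0,0.003,0,0,0.1,-1]
    - [0,0,0.0035,0,0,0.12,-1]
    - [0,0,0.004,0,0,0.14,-1]
    - [0,0,0.0045,0,0,0.16,-1]
    - [0,0,0.005,0,0,0.18,-1]
    - [0,0,0.0055,0,0,0.2,-1]
    - [0,0,0.0055,0,0,0.2,-1]

```text
clock: 25.5
position: [510.2, -141.9, 299.4]
ee_rot: [-0.336, 0.942, -0.001, -0.0]
contact_force: [-4.4, -2.5, 14.4]
gripper_width: 27.4
grasp_force: 62.4
```

Call:
carry_out:
  rows:
    - [0,0,0.0005,0,0,0.02,-1]
    - [0,0,0.001,0,0,0.04,-1]
    - [0,0,0.0015,0,0,0.06,-1]
    - [0,0,0.002,0,0,0.08,-1]
    - [0,0,0.0025,0,0,0.1,-1]
    - [0,0,0.003,0,0,0.12,-1]
    - [0,0,0.0035,0,0,0.14,-1]
    - [0,0,0.0042,0,0,0.16,-1]
    - [0,0,0.0042,0,0,0.16,-1]
    - [0,0,0.0042,0,0,0.16,-1]

```text
clock: 26.75
position: [509.9, -142.0, 298.6]
ee_rot: [-0.091, 0.996, -0.001, -0.0]
contact_force: [-5.6, -2.5, 14.6]
gripper_width: 27.8
grasp_force: 62.5
```

Run:
```python
from h import *
sent([0,0,.0055,0,0,.2]);sent([0,0,.0042,0,0,.16]);print(cmd()[0],yawdeg());st()
```

```text
[ 510.17605829 -141.18107656  296.212     ] 100.34713136146796
t 26.75 pos [ 509.92 -141.99  298.6 ] q [-9.090e-02  9.959e-01 -1.400e-03 -4.000e-04] F [-5.56 -2.54 14.57] M [-0.743  1.875 -0.018] w 27.8 g 62.5 j [ 0.036  0.329 -0.374  0.004 -0.868 -1.427]
```

Call:
carry_out:
  rows:
    - [0,0,-0.005,0,0,0,-1]
    - [0,0,-0.01,0,0,0,-1]
    - [0,0,-0.012,0,0,-0.01,-1]
    - [0,0,-0.013,0,0,-0.02,-1]
    - [0,0,-0.02,0,0,-0.02,-1]
    - [0,0,-0.03,0,0,-0.02,-1]
    - [0,0,-0.05,0,0,-0.02,-1]
    - [0,0,-0.08,0,0,-0.02,-1]
    - [0,0,-0.12,0,0,-0.02,-1]
    - [0,0,-0.12,0,0,-0.02,-1]

```text
clock: 28.0
position: [510.8, -140.7, 321.7]
ee_rot: [-0.122, 0.993, 0.0, 0.002]
contact_force: [0.1, -0.3, -1.8]
gripper_width: 27.2
grasp_force: 60.4
```

Call:
carry_out:
  rows:
    - [0,0,-0.1,0,0,0,-1]
    - [0,0,-0.25,0,0,0,-1]
    - [0,0,-0.4,0,0,0,-1]
    - [0,0,-0.4,0,0,0,-1]
    - [0,0,-0.4,0,0,0,-1]

```text
clock: 28.62
position: [509.7, -140.8, 399.3]
ee_rot: [-0.121, 0.993, 0.001, -0.0]
contact_force: [-0.1, 0.1, -1.4]
gripper_width: 27.5
grasp_force: 60.5
```

Run:
```python
from sc import *
sent([0,0,-.12,0,0,-.02]);sent([0,0,-.4,0,0,0]);print(cmd()[0],yawdeg());st()
im,d,c=snap('top','t8');z=np.load('pics/t8.npz');
im,d,c=snap('scene','s8');P=pts(d,c['mtx'],c['cam_to_world']);z0=np.load('pics/scene0.npz');P0=pts(z0['d'],z0['K'],z0['T'])
for Q in(P0,P):
    q=Q[(np.hypot(Q[...,0]-509.5,Q[...,1]+141)<16)];print(np.percentile(q[:,2],[50,90,97,99]).round(1), len(q))
cv2.imwrite('pics/s8c.png',cv2.resize(im[140:300,110:310,::-1],None,fx=3.7,fy=3.7,interpolation=2))
plan([484,-364.5,300],105)
```

```text
[ 510.17605829 -141.18107656  400.212     ] 103.94713136146795
t 28.62 pos [ 509.72 -140.82  399.34] q [-1.214e-01  9.926e-01  5.000e-04 -5.000e-04] F [-0.07  0.13 -1.43] M [-0.002  0.032 -0.009] w 27.5 g 60.5 j [ 3.700e-02  2.260e-01 -2.350e-01 -1.000e-03 -1.112e+00 -1.364e+00]
[73.  86.2 89.5 90.7] 148
[205.3 322.6 341.9 345.4] 614
row [ 0.3962 -1.0521  0.5011] [ 0.      0.     -0.0058]
```

View pics/s8c.png

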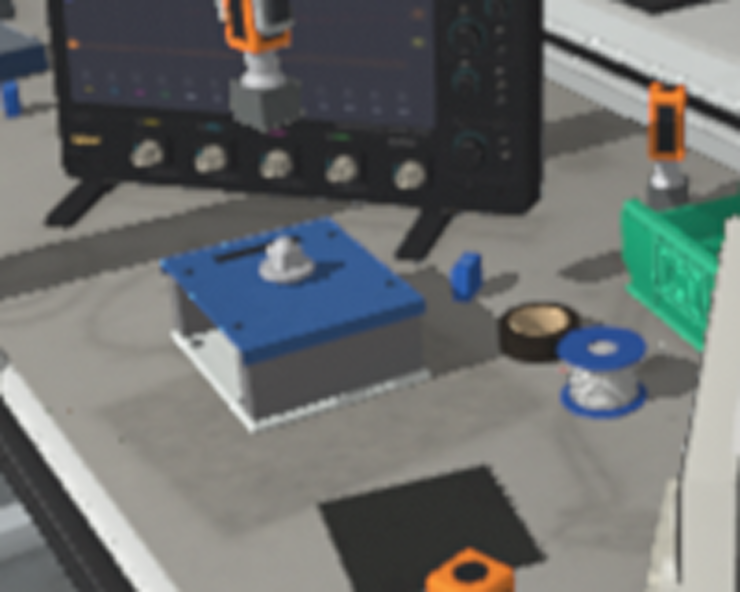

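The screw now sits visibly lower in the panel, at about (287,258) in the crop, and the driver has lifted clear. I'll return to the mat and measure the flange height from there.

Call:
carry_out:
  rows:
    - [0.1,-0.26,0,0,0,0,-1]
    - [0.2,-0.52,0,0,0,0,-1]
    - [0.3,-0.78,0,0,0,0,-1]
    - [0.38,-1.0,0,0,0,0,-1]
    - [0.38,-1.0,0,0,0,0,-1]

```text
clock: 29.35
position: [483.9, -356.2, 398.1]
ee_rot: [-0.119, 0.993, 0.001, -0.001]
contact_force: [-0.0, 0.2, -2.1]
gripper_width: 27.4
grasp_force: 60.7
```

Run:
```python
from sc import *
sent([.38,-1.,0,0,0,0]);st();print(cmd()[0])
snap('wrist','w9');screw('w9')
plan([484,-364.5,245],105)
```

```text
t 29.35 pos [ 483.9  -356.23  398.08] q [-1.192e-01  9.929e-01  7.000e-04 -1.400e-03] F [-0.01  0.21 -2.05] M [0.114 0.014 0.062] w 27.4 g 60.7 j [-0.365  0.349 -0.063  0.    -1.162 -0.966]
[ 484.62194308 -353.60279672  400.212     ]
w9 sheet 58.98 flange z 68.75 circ ((509.8057556152344, -142.1615753173828), 17.085735321044922)
  head 63 ((510.2829895019531, -142.7767791748047), (9.07012939453125, 10.016653060913086), 79.66400146484375) [ 509.53 -142.91   85.82]
  top 75 ((509.5088195800781, -142.63427734375), (10.284590721130371, 11.043048858642578), 48.59395217895508) [ 509.31 -143.12   85.72]
  sheet ((509.08319091796875, -143.9498291015625), (151.70286560058594, 118.70890045166016), 87.5521011352539)
row [ 0.0162 -0.0521  0.7761] [ 0.      0.     -0.0058]
```

The flange dropped about 4.2 mm, which is in range. Now I'll set the driver down.

Call:
carry_out:
  rows:
    - [0.016,-0.052,0.1,0,0,0,-1]
    - [0.016,-0.052,0.3,0,0,0,-1]
    - [0.016,-0.052,0.5,0,0,0,-1]
    - [0.016,-0.052,0.65,0,0,0,-1]
    - [0.016,-0.052,0.75,0,0,0,-1]
    - [0.016,-0.052,0.8,0,0,0,-1]
    - [0.016,-0.052,0.81,0,0,0,-1]
    - [0.016,-0.052,0.81,0,0,0,-1]
    - [0.016,-0.052,0.81,0,0,0,-1]

```text
clock: 30.52
position: [484.2, -364.5, 239.2]
ee_rot: [-0.122, 0.993, -0.0, 0.001]
contact_force: [0.8, 0.2, -1.4]
gripper_width: 27.3
grasp_force: 60.6
```

Call:
carry_out:
  rows:
    - [0,0,0.005,0,0,0,-1]
    - [0,0,0.01,0,0,0,-1]
    - [0,0,0.012,0,0,0,-1]
    - [0,0,0.012,0,0,0,-1]

```text
clock: 31.02
position: [483.9, -364.5, 235.8]
ee_rot: [-0.121, 0.993, 0.0, -0.0]
contact_force: [0.6, 0.5, -1.6]
gripper_width: 27.3
grasp_force: 60.6
```

Call:
carry_out:
  rows:
    - [0,0,0.002,0,0,0,-1]
    - [0,0,0.004,0,0,0,-1]
    - [0,0,0.004,0,0,0,-1]

```text
clock: 31.4
position: [484.0, -364.4, 235.0]
ee_rot: [-0.122, 0.993, -0.0, -0.0]
contact_force: [0.0, -0.6, -2.0]
gripper_width: 27.6
grasp_force: 60.7
```

Call:
carry_out:
  rows:
    - [0,0,0.001,0,0,0,-1]
    - [0,0,0.002,0,0,0,-1]
    - [0,0,0.002,0,0,0,-1]

```text
clock: 31.78
position: [484.0, -364.4, 234.9]
ee_rot: [-0.122, 0.993, -0.0, 0.0]
contact_force: [-0.5, 1.3, 2.2]
gripper_width: 27.5
grasp_force: 60.8
```

Call:
carry_out:
  rows:
    - [0,0,0,0,0,0,-0.2]
    - [0,0,0,0,0,0,0]
    - [0,0,0,0,0,0,0.5]
    - [0,0,0,0,0,0,1]
    - [0,0,0,0,0,0,1]
    - [0,0,0,0,0,0,1]
    - [0,0,0,0,0,0,1]
    - [0,0,0,0,0,0,1]

```text
clock: 32.78
position: [484.0, -364.4, 234.6]
ee_rot: [-0.122, 0.993, -0.0, -0.0]
contact_force: [-1.2, 0.2, -0.8]
gripper_width: 85.4
grasp_force: 0.0
```

Call:
carry_out:
  rows:
    - [0,0,-0.05,0,0,0,1]
    - [0,0,-0.2,0,0,0,1]
    - [0,0,-0.4,0,0,0,1]
    - [0,0,-0.6,0,0,0,1]
    - [0,0,-0.8,0,0,0,1]
    - [0,0,-0.8,0,0,0,1]
    - [0,0,-0.8,0,0,0,1]

```text
clock: 33.65
position: [483.6, -364.2, 394.7]
ee_rot: [-0.121, 0.993, 0.0, 0.0]
contact_force: [0.2, -0.8, -0.5]
gripper_width: 85.7
grasp_force: 0.0
```

Run:
```python
from sc import *
st();im,d,c=snap('wrist','w10');screw('w10')
P=pts(d,c['mtx'],c['cam_to_world']);q=P[(np.hypot(P[...,0]-484,P[...,1]+364)<35)&(P[...,2]>97)&(P[...,2]<108)&(d>0)];print(np.median(q[:,2]),len(q),cv2.minAreaRect(q[:,:2].astype(np.float32)))
```

```text
t 33.65 pos [ 483.62 -364.18  394.71] q [-1.214e-01  9.926e-01  2.000e-04  1.000e-04] F [ 0.16 -0.81 -0.49] M [0.046 0.045 0.013] w 85.7 g 0.0 j [-3.780e-01  3.580e-01 -5.800e-02 -1.000e-03 -1.155e+00 -9.490e-01]
w10 sheet 58.98 flange z 68.68 circ ((509.9269104003906, -142.7484130859375), 17.372400283813477)
  head 61 ((509.4142150878906, -143.1573944091797), (9.285059928894043, 9.376787185668945), 75.58918762207031) [ 509.41 -142.66   85.88]
  top 71 ((509.11102294921875, -143.07948303222656), (9.285059928894043, 10.002849578857422), 75.58918762207031) [ 509.33 -142.85   85.8 ]
  sheet ((509.1375732421875, -143.60275268554688), (152.07366943359375, 118.67239379882812), 87.935302734375)
102.89097133791051 861 ((484.7134704589844, -363.3176574707031), (27.606887817382812, 27.657926559448242), 13.634763717651367)
```

View pics/w10.png

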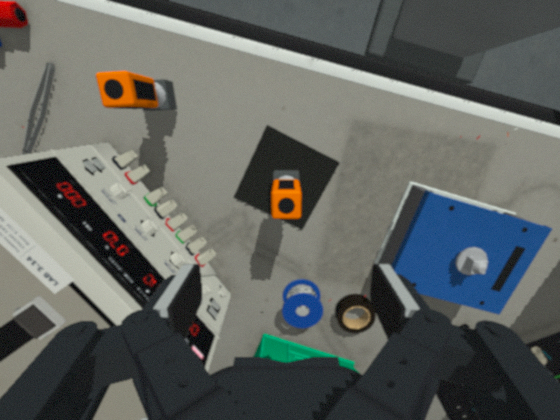

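The driver stands upright on its mat at (287,197), with its top at 102.9 mm. The screw is about 4.3 mm in, and the tape and reel have not moved. I'm handing in.

```bash
python3 -c "
from bench import arm
print(arm.job_done())"
```

```text
the job is handed in; nothing more can be done
None
```

I handed the job in at about 34 s with the screw measured about 4.3 mm deep, the driver upright and released on its mat, and the tape, reel and relay not touched; no verdict came back.

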